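Point out the specimen, the loop and the plate

TASK

Show a colleague what to use for the next plating by pointing, in this order, at the specimen jar, at the thick handle of the inoculating loop (the thin wire tool, not the marker pen), and at the largest petri dish. At each, bring the fingertips, fingers pointing down, to one to three centimetres above the middle of it and stay there for two seconds. Touch and move nothing, travel well up between them so that you do not point at the marker or a small dish on the way, and finish still pointing at the large dish.

Things in the scene. Friction and masses are not known exactly. Their poses are not given: they have to be found in the camera images.
- jar_top (a point): centre of the top of the screw cap of the specimen jar, an upright round jar 77 mm high, 64 mm across, standing loose on the worktop; z up. The fingertips stand about 19 mm past the TCP.
- loop_handle (a point): top of the middle of the thick handle of the inoculating loop, a slim tool 136 mm long and 8 mm thick lying flat on the worktop: a handle about 72 mm long and 8 mm wide, then a thin rod 64 mm long; the handle lies towards the loop's +y end, the wire towards -y; z up
- dish_large_top (a point): centre of the lid of the large closed petri dish, 141 mm across and 17 mm high, flat on a thin grey bench mat (4 mm thick, fixed); z up
- dish_small_a_top (a point): centre of the lid of a small closed petri dish, 91 mm across and 16 mm high, flat on the same mat; not to be pointed at; z up
- dish_small_b_top (a point): the same for the other small dish, 91 mm across and 15 mm high; not to be pointed at; z up
- marker_top (a point): top of the middle of a marker pen, 125 mm long and 15 mm thick, lying flat on the worktop along the point's y; not to be pointed at; z up
- jar: the specimen jar; origin at the centre of its underside, on the worktop
- loop: the inoculating loop; origin under the middle of its length, on the worktop; y along it
- marker: the marker pen; origin under its middle; y along it
- dish_large: the large petri dish; origin at the centre of its underside
- dish_small_a: a small petri dish; origin at the centre of its underside
- dish_small_b: the other small petri dish; origin at the centre of its underside
Not all that is in view belongs to the job. Leave any blue or purple look-alike of the dish_large alone.

How it is judged:
By the outcome, as a careful person would: the job done as asked, in the order asked, and still so for the second after the job is handed in, with the robot touching nothing.
It also fails if it takes over 48 s, if anything falls off the work surface, if the arm or the gripper's body presses on something with over 40 N, if the wrist force passes 120 N, or if a joint passes its speed limit or range.

ROBOT

A 7-joint arm with a two-finger parallel gripper is mounted at the origin on a cart in front of the work surface, level with it; the furniture and walls round the work are solid. World frame = base frame: x ahead of the robot, y to its left, z up, the work surface at z = 0. Lengths are in m, angles in rad, forces in N, time in s.
With the tool pointing down it reaches from about 0.4 to 0.85 m from the base axis. Payload 10.4 kg.
Tool frame: the origin (TCP) lies between the finger pads, 19 mm behind the fingertips; this is the grasp point; z points along the fingers, y is the line along which they close (so a half turn about z gives the same grasp; the last joint's range is limited). The gripper opens to 85 mm and grips with 20 to 120 N. Pads are 22 mm wide; open, the fingers measure 114 mm over their backs; the gripper's body (76 mm by 85 mm) begins 54 mm behind the grasp point. The pads swing forward as they close: fully open they stand 13 mm farther back than shut.
Start: joints at [-1.166, 0.332, -0.065, 1.46, 0.022, 1.35, -0.088], TCP at [0.259, 0.569, 0.25] pointing down, gripper open.
Joint ranges: [-2.6, 2.6], [-0.5, 2.12], [-1.47, 1.34], [0.16, 2.42], [-1.27, 4.41], [0.06, 2.06], [-2.6, 2.6]. Speed limits (rad/s): [2.22, 2.22, 2.79, 2.79, 3.14, 3.14, 3.14].

INTERFACE

Orientations are given as a unit quaternion [x, y, z, w].
In Python, from workcell import * gives the robot as it stands.
- The arm moves only by the tool apply_moves, never from a script. Its argument "rows" is a list of rows, each an object of numbers: "x", "y", "z": the shift along the tool's x, y, z in mm; "ax", "ay", "az": the turn, a rotation vector about the tool's x, y, z in degrees; "gripper": the closure, from 0 (fully open) to 1 (shut). A call has 1 to 5 rows; each row shifts and turns the commanded pose from where the row before left it, along the tool's axes as they then stand; what a row does not reach is not made up. A row lasts 1/12 s, in which the tool goes at most 41.7 mm and 7.16 degrees, less where a joint would pass 70% of its speed; a pose out of reach is approached as far as the arm can. A call with a gripper value outside its range is refused whole. The fingers move at their own pace and stop on an object; "newtons" is the grip in N (left out, the last holds). Time passes only in rows, so rows that do not move let the fingers close. It gives the time, the measured TCP pose, the force, the opening and the grip force at its end, in the units of the state.
- get_obs(): the state, without advancing time (a new reading comes with each control period).
- camera(name): name is "scene" or "top" or "wrist"; returns a dict with "color" (384x512x3 uint8, red, green, blue), "fov_y" (degrees; the focal length in pixels is half the picture's height over the tangent of half this angle, whatever the lens; pixels are square), "cx", "cy" (the principal point, pixels), "rvec" (rotation vector, rad) and "tvec" (3), from world to camera coordinates, as OpenCV has them. Camera axes: x right, y down, z forward; pixel columns grow to the right and rows downward; lengths in m; the calibration is good to about 2 mm. A picture is of the moment at which its call begins. There is no depth.
- hand_in(): hands the job in; it is judged then, once.
The state is a dict: "clock": time; "joint_pos": joint angles; "joint_velocities": joint speeds; "tau": joint torques, N m; "position": TCP position; "ee_rot": TCP orientation; "ft_force": force on the tool from outside, world axes, zero at the start; "torque": the same for the moment, N m; "grip_width": opening from 0.0 (shut) to 1.0 (fully open); "grasp_force": force on a finger pad.
Only numpy, scipy, OpenCV 4.12 (cv2) and the standard library are available. Lean on these libraries where they do the work, as an engineer would, in place of code of your own. Each camera call takes 0.05 s, during which the arm holds its last target. There are 200 camera calls.

## Working session

There is one attempt and no reset: what is moved stays moved. The work goes in short steps, Python scripts to look and compute and a tool call to move; the robot and the scene stay as the last step left them, time stands still between calls to the robot, and variables do not carry over. Pictures are saved under pics/ and viewed, at most 10 in all, crops included, and the job is handed in when it is done.

Besides the shell and the picture viewer there is one more tool, called after "Request:" as name(argument=value, ...), one argument or row to a line, values as JSON. apply_moves: Moves the arm, as the interface text tells. Its arguments: {"type":"object","properties":{"rows":{"type":"array","items":{"type":"object","properties":{"x":{"type":"number"},"y":{"type":"number"},"z":{"type":"number"},"ax":{"type":"number"},"ay":{"type":"number"},"az":{"type":"number"},"gripper":{"type":"number"}}}},"newtons":{"type":"number"}},"required":["rows"]}

```bash
mkdir -p pics; cat > h.py <<'E'
from workcell import *
import numpy as np, cv2
def cast(c,u,v,z):
    f=c["color"].shape[0]/2/np.tan(np.radians(c["fov_y"])/2)
    R=cv2.Rodrigues(np.array(c["rvec"],float))[0]; t=np.array(c["tvec"],float)
    o=-R.T@t; d=R.T@np.array([(u-c["cx"])/f,(v-c["cy"])/f,1])
    return o+d*(z-o[2])/d[2]
E
python3 - <<'E'
from h import *
import pickle
cs={n:camera(n) for n in("top","scene")}
pickle.dump(cs,open("c.pkl","wb"))
for n,c in cs.items():
    cv2.imwrite(f"pics/{n}.png",cv2.resize(c["color"][:,:,::-1],(800,600),interpolation=cv2.INTER_CUBIC))
    print(n,c["fov_y"],c["cx"],c["cy"],-cv2.Rodrigues(np.array(c["rvec"],float))[0].T@c["tvec"])
o=get_obs();print(o["clock"],o["position"],o["ee_rot"])
E
```

```text
top 57.77321568494817 258.1586734467362 186.87645324713043 [0.48180741 0.13598635 1.20458052]
scene 47.593822573071755 259.57773429180986 186.5496421164384 [ 0.06956844 -0.696563    0.87250743]
0.1 [0.25918778 0.5683927  0.24930288] [ 2.12258096e-01  9.77213443e-01 -6.14314719e-04 -1.01199511e-04]
```

View pics/top.png

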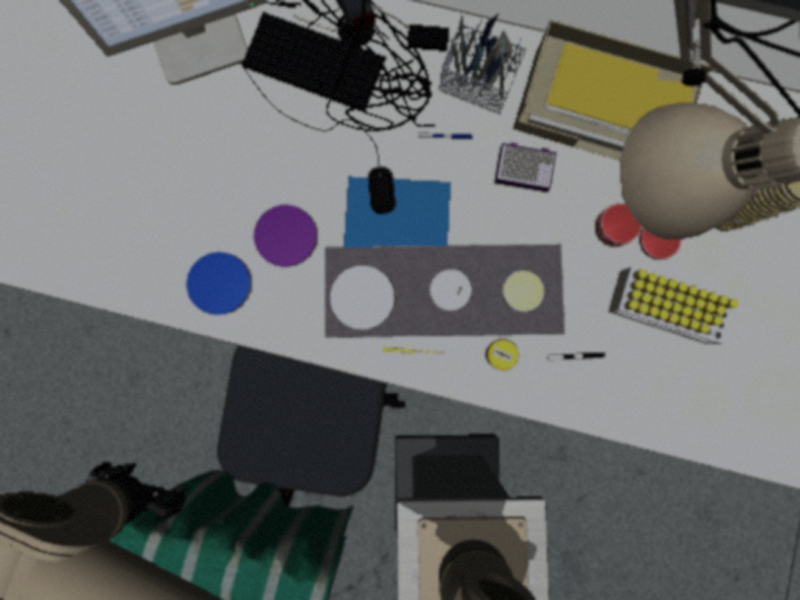

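View pics/scene.png

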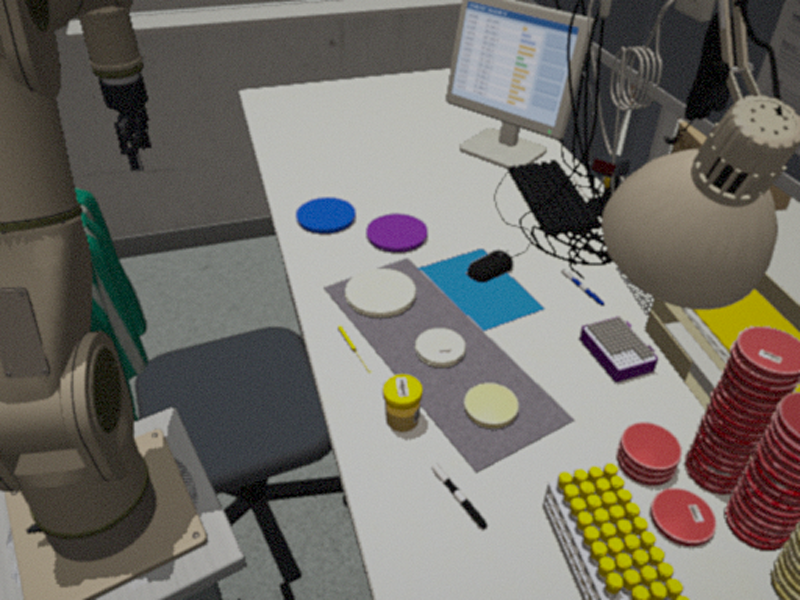

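The top view (in the 800x600 picture) shows the jar's yellow cap at (503,354) and the yellow loop at (383–445,351), with its thick end to the left. The large white dish is at (362,297), the small dishes at (450,290) and (523,291), and the marker at (577,356).

```bash
python3 - <<'E'
from h import *
import pickle
cs=pickle.load(open("c.pkl","rb"))
def blobs(c,lo,hi,box,amin=15):
    m=cv2.inRange(cv2.cvtColor(c["color"],cv2.COLOR_RGB2HSV),lo,hi)
    k=np.zeros_like(m);x0,y0,x1,y1=[int(b*.64) for b in box];k[y0:y1,x0:x1]=m[y0:y1,x0:x1]
    k=cv2.morphologyEx(k,cv2.MORPH_CLOSE,np.ones((5,5)))
    return max(cv2.findContours(k,cv2.RETR_EXTERNAL,cv2.CHAIN_APPROX_NONE)[0],key=cv2.contourArea)
Y=((18,90,80),(35,255,255));W=((0,0,125),(179,60,255))
jobs={"top":[("jar",Y,(480,330,530,380),.077),("dish",W,(327,258,400,333),.021),("loop",Y,(370,340,455,362),.006)],
"scene":[("jar",Y,(375,370,430,402),.077),("dish",W,(338,260,420,320),.021),("loop",Y,(330,318,375,378),.006)]}
for n,l in jobs.items():
  c=cs[n]
  for nm,(lo,hi),box,z in l:
    q=blobs(c,lo,hi,box)[:,0,:]
    P=np.array([cast(c,u,v,z)[:2] for u,v in q])
    if nm=="loop":
        m=P.mean(0);d=np.linalg.svd(P-m)[2][0];d*=np.sign(d[1]);s=(P-m)@d
        e=m+d*s.max();print(n,nm,len(q),"len",np.ptp(s),"ends",e,m+d*s.min(),"dir",d,"handle mid",e-d*.036)
        w=(P-m)@[-d[1],d[0]]
        for a in np.arange(s.max(),s.min(),-.012):
            k=(s<=a)&(s>a-.012);print(round((s.max()-a)*1e3),np.round(np.ptp(w[k])*1e3,1) if k.any() else None,end="; ")
        print()
    else:
        (x,y),r=cv2.minEnclosingCircle(P.astype(np.float32));print(n,nm,x,y,"diam",2*r,"bbox mid",(P.max(0)+P.min(0))/2,np.ptp(P,axis=0))
c=cs["top"]
for nm,u,v,z in[("sa",450,290,.02),("sb",523,291,.02),("mk",577,356,.015)]:print(nm,cast(c,u*.64,v*.64,z)[:2])
E
```

```text
top jar 0.461246132850647 -0.06048957258462906 diam 0.06487179547548294 bbox mid [ 0.46099635 -0.06037609] [0.06093433 0.0643775 ]
top dish 0.5886749625205994 0.23224040865898132 diam 0.13983385264873505 bbox mid [0.58827906 0.23306048] [0.13749266 0.13686339]
top loop 38 len 0.06518263501252519 ends [0.4743348  0.18710505] [0.46983147 0.12207817] dir [0.06908787 0.99761058] handle mid [0.47184763 0.15119107]
0 3.8; 12 4.0; 24 4.0; 36 3.4; 48 3.4; 60 3.6; 
scene jar 0.4590669870376587 -0.07040703296661377 diam 0.06894244253635406 bbox mid [ 0.45766621 -0.07036989] [0.06573907 0.06596108]
scene dish 0.5995877385139465 0.25842544436454773 diam 0.21466661989688873 bbox mid [0.60848203 0.25590362] [0.19476922 0.20553341]
scene loop 32 len 0.07176739281852756 ends [0.47452434 0.183889  ] [0.46906162 0.11232981] dir [0.07611699 0.99709889] handle mid [0.47178413 0.14799344]
0 7.0; 12 6.9; 24 6.1; 36 6.1; 48 6.8; 60 6.8; 
sa [0.6003451  0.03813722]
sb [ 0.59591388 -0.12137851]
mk [ 0.45308129 -0.23456177]
```

Request:
apply_moves(
  rows=[
    {"x": -22, "y": -24.5, "gripper": 1},
    {"x": -22, "y": -24.5, "gripper": 1},
    {"x": -22, "y": -24.5, "gripper": 1},
    {"x": -22, "y": -24.5, "gripper": 1},
    {"x": -22, "y": -24.5, "gripper": 1},
  ],
  newtons=20,
)

```text
invalid input at $.rows[0]: expected keys x, y, z, ax, ay, az, gripper
```

Request:
apply_moves(
  rows=[
    {"x": -22, "y": -24.5, "gripper": 1},
    {"x": -22, "y": -24.5, "gripper": 1},
    {"x": -22, "y": -24.5, "gripper": 1},
    {"x": -22, "y": -24.5, "gripper": 1},
    {"x": -22, "y": -24.5, "gripper": 1},
  ],
)

```text
invalid input at $.rows[0]: expected keys x, y, z, ax, ay, az, gripper
```

Request:
apply_moves(
  rows=[
    {"x": -22, "y": -24.5, "gripper": 1},
    {"x": -22, "y": -24.5, "gripper": 1},
    {"x": -22, "y": -24.5, "gripper": 1},
    {"x": -22, "y": -24.5, "gripper": 1},
    {"x": -22, "y": -24.5, "gripper": 1},
  ],
)

```text
invalid input at $.rows[0]: expected keys x, y, z, ax, ay, az, gripper
```

Request:
apply_moves(
  rows=[
    {"x": -22, "y": -24.5, "gripper": 1},
    {"x": -22, "y": -24.5, "gripper": 1},
    {"x": -22, "y": -24.5, "gripper": 1},
    {"x": -22, "y": -24.5, "gripper": 1},
    {"gripper": 1},
  ],
)

```text
invalid input at $.rows[0]: expected keys x, y, z, ax, ay, az, gripper
```

All keys are needed in each row.

Request:
apply_moves(
  rows=[
    {"x": -22, "y": -24.5, "z": 0, "ax": 0, "ay": 0, "az": 0, "gripper": 1},
    {"x": -22, "y": -24.5, "z": 0, "ax": 0, "ay": 0, "az": 0, "gripper": 1},
    {"x": -22, "y": -24.5, "z": 0, "ax": 0, "ay": 0, "az": 0, "gripper": 1},
    {"x": -22, "y": -24.5, "z": 0, "ax": 0, "ay": 0, "az": 0, "gripper": 1},
    {"x": -22, "y": -24.5, "z": 0, "ax": 0, "ay": 0, "az": 0, "gripper": 1},
  ],
  newtons=20,
)

```text
clock: 0.52
position: [0.3087, 0.4099, 0.2496]
ee_rot: [0.212, 0.977, -0.0, -0.0]
ft_force: [1.3, 0.3, 0.1]
grip_width: 0.297
grasp_force: 0.0
```

Request:
apply_moves(
  rows=[
    {"x": -22, "y": -24.5, "z": 0, "ax": 0, "ay": 0, "az": 0, "gripper": 1},
    {"x": -22, "y": -24.5, "z": 0, "ax": 0, "ay": 0, "az": 0, "gripper": 1},
    {"x": -22, "y": -24.5, "z": 0, "ax": 0, "ay": 0, "az": 0, "gripper": 1},
    {"x": -22, "y": -24.5, "z": 0, "ax": 0, "ay": 0, "az": 0, "gripper": 1},
    {"x": -22, "y": -24.5, "z": 0, "ax": 0, "ay": 0, "az": 0, "gripper": 1},
  ],
)

```text
clock: 0.93
position: [0.3579, 0.2528, 0.2498]
ee_rot: [0.212, 0.977, -0.0, -0.0]
ft_force: [0.9, 0.5, -0.2]
grip_width: 0.007
grasp_force: 0.0
```

Request:
apply_moves(
  rows=[
    {"x": -22, "y": -24.5, "z": 0, "ax": 0, "ay": 0, "az": 0, "gripper": 1},
    {"x": -22, "y": -24.5, "z": 0, "ax": 0, "ay": 0, "az": 0, "gripper": 1},
    {"x": -22, "y": -24.5, "z": 0, "ax": 0, "ay": 0, "az": 0, "gripper": 1},
    {"x": -22, "y": -24.5, "z": 0, "ax": 0, "ay": 0, "az": 0, "gripper": 1},
    {"x": -22, "y": -24.5, "z": 0, "ax": 0, "ay": 0, "az": 0, "gripper": 1},
  ],
)

```text
clock: 1.35
position: [0.407, 0.0957, 0.2499]
ee_rot: [0.212, 0.977, 0.0, -0.0]
ft_force: [0.9, -0.3, -0.6]
grip_width: 0.004
grasp_force: 0.0
```

Request:
apply_moves(
  rows=[
    {"x": -22, "y": -24.5, "z": 0, "ax": 0, "ay": 0, "az": 0, "gripper": 1},
    {"x": -22, "y": -24.5, "z": 0, "ax": 0, "ay": 0, "az": 0, "gripper": 1},
    {"x": -22, "y": -24.5, "z": 0, "ax": 0, "ay": 0, "az": 0, "gripper": 1},
    {"x": -22, "y": -24.5, "z": 0, "ax": 0, "ay": 0, "az": 0, "gripper": 1},
    {"x": 0, "y": 0, "z": 0, "ax": 0, "ay": 0, "az": 0, "gripper": 1},
  ],
)

```text
clock: 1.77
position: [0.4472, -0.0344, 0.2501]
ee_rot: [0.216, 0.976, -0.001, 0.0]
ft_force: [-0.4, -1.1, -0.5]
grip_width: 0.001
grasp_force: 0.0
```

Request:
apply_moves(
  rows=[
    {"x": -12, "y": -9.5, "z": 0, "ax": 0, "ay": 0, "az": 0, "gripper": 1},
    {"x": -12, "y": -9.5, "z": 0, "ax": 0, "ay": 0, "az": 0, "gripper": 1},
    {"x": 0, "y": 0, "z": 35, "ax": 0, "ay": 0, "az": 0, "gripper": 1},
    {"x": 0, "y": 0, "z": 35, "ax": 0, "ay": 0, "az": 0, "gripper": 1},
    {"x": 0, "y": 0, "z": 30, "ax": 0, "ay": 0, "az": 0, "gripper": 1},
  ],
)

```text
clock: 2.18
position: [0.46, -0.0557, 0.1482]
ee_rot: [0.213, 0.977, 0.0, -0.0]
ft_force: [-0.2, 1.1, -0.9]
grip_width: -0.0
grasp_force: 0.0
```

Request:
apply_moves(
  rows=[
    {"x": 0, "y": 0, "z": 0, "ax": 0, "ay": 0, "az": 0, "gripper": 1},
    {"x": 0, "y": 0, "z": 0, "ax": 0, "ay": 0, "az": 0, "gripper": 1},
  ],
)

```text
clock: 2.35
position: [0.4596, -0.0556, 0.1496]
ee_rot: [0.212, 0.977, -0.001, -0.001]
ft_force: [-0.5, 0.1, 0.7]
grip_width: 0.004
grasp_force: 0.0
```

```bash
python3 - <<'E'
from h import *
a=camera("scene")["color"][:,:,::-1];w=camera("wrist")["color"][:,:,::-1]
cr=cv2.resize(a[180:300,190:350],(800,600),interpolation=cv2.INTER_CUBIC)
cv2.imwrite("pics/j.png",np.hstack([cv2.resize(cr,(400,300)),cv2.resize(w,(400,300))]))
o=get_obs();print(o["position"],o["ee_rot"])
E
```

```text
[ 0.46141409 -0.05549767  0.15175398] [2.12273802e-01 9.77209754e-01 3.11536597e-04 9.12928692e-04]
```

View pics/j.png

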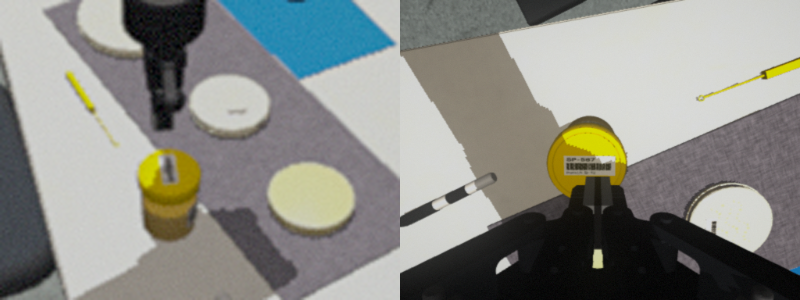

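The picture shows the shut fingers above the cap, with the tip at about scene pixel (255.5,231) and the cap at wrist pixel (587,160)/400x300 tile. I'll check tip height and cap centre numerically.

```bash
python3 - <<'E'
from h import *
c=camera("scene");K=lambda c:np.array([[c["color"].shape[0]/2/np.tan(np.radians(c["fov_y"])/2),0,c["cx"]],[0,c["color"].shape[0]/2/np.tan(np.radians(c["fov_y"])/2),c["cy"]],[0,0,1]])
for z in(.120,.13,.14):print(z,cv2.projectPoints(np.array([[.460,-.0556,z]]),np.array(c["rvec"]),np.array(c["tvec"]),K(c),None)[0].ravel())
w=camera("wrist");m=cv2.inRange(cv2.cvtColor(w["color"],cv2.COLOR_RGB2HSV),(18,120,80),(35,255,255));m[:,350:]=0;m[:140]=0
q=max(cv2.findContours(m,0,1)[0],key=cv2.contourArea)[:,0]
P=np.array([cast(w,u,v,.077)[:2] for u,v in q],np.float32);print(cv2.minEnclosingCircle(P),cv2.boundingRect(q))
E
```

```text
0.12 [254.76135279 232.73849439]
0.13 [254.77730795 229.79536403]
0.14 [254.79345548 226.81674736]
((0.4581792950630188, -0.0639997273683548), 0.032417114824056625) (187, 155, 102, 96)
```

Request:
apply_moves(
  rows=[
    {"x": -2.5, "y": -6, "z": 0, "ax": 0, "ay": 0, "az": 0, "gripper": 1},
    {"x": 0, "y": 0, "z": 17, "ax": 0, "ay": 0, "az": 0, "gripper": 1},
    {"x": 0, "y": 0, "z": 16, "ax": 0, "ay": 0, "az": 0, "gripper": 1},
    {"x": 0, "y": 0, "z": 0, "ax": 0, "ay": 0, "az": 0, "gripper": 1},
    {"x": 0, "y": 0, "z": 0, "ax": 0, "ay": 0, "az": 0, "gripper": 1},
  ],
)

```text
clock: 2.97
position: [0.4601, -0.0624, 0.1174]
ee_rot: [0.212, 0.977, -0.0, -0.0]
ft_force: [-0.5, -1.9, 0.3]
grip_width: -0.002
grasp_force: 0.0
```

Request:
apply_moves(
  rows=[
    {"x": 0, "y": 0, "z": 0, "ax": 0, "ay": 0, "az": 0, "gripper": 1},
    {"x": 0, "y": 0, "z": 0, "ax": 0, "ay": 0, "az": 0, "gripper": 1},
    {"x": 0, "y": 0, "z": 0, "ax": 0, "ay": 0, "az": 0, "gripper": 1},
    {"x": 0, "y": 0, "z": 0, "ax": 0, "ay": 0, "az": 0, "gripper": 1},
    {"x": 0, "y": 0, "z": 0, "ax": 0, "ay": 0, "az": 0, "gripper": 1},
  ],
)

```text
clock: 3.38
position: [0.4604, -0.0619, 0.1174]
ee_rot: [0.212, 0.977, 0.0, 0.0]
ft_force: [-0.3, -0.6, -0.7]
grip_width: -0.0
grasp_force: 0.0
```

Request:
apply_moves(
  rows=[
    {"x": 0, "y": 0, "z": 0, "ax": 0, "ay": 0, "az": 0, "gripper": 1},
    {"x": 0, "y": 0, "z": 0, "ax": 0, "ay": 0, "az": 0, "gripper": 1},
    {"x": 0, "y": 0, "z": 0, "ax": 0, "ay": 0, "az": 0, "gripper": 1},
    {"x": 0, "y": 0, "z": 0, "ax": 0, "ay": 0, "az": 0, "gripper": 1},
    {"x": 0, "y": 0, "z": 0, "ax": 0, "ay": 0, "az": 0, "gripper": 1},
  ],
)

```text
clock: 3.8
position: [0.4602, -0.062, 0.117]
ee_rot: [0.212, 0.977, 0.0, -0.0]
ft_force: [-0.2, -0.6, -0.1]
grip_width: 0.001
grasp_force: 0.0
```

Request:
apply_moves(
  rows=[
    {"x": 0, "y": 0, "z": 0, "ax": 0, "ay": 0, "az": 0, "gripper": 1},
    {"x": 0, "y": 0, "z": 0, "ax": 0, "ay": 0, "az": 0, "gripper": 1},
    {"x": 0, "y": 0, "z": 0, "ax": 0, "ay": 0, "az": 0, "gripper": 1},
    {"x": 0, "y": 0, "z": 0, "ax": 0, "ay": 0, "az": 0, "gripper": 1},
    {"x": 0, "y": 0, "z": 0, "ax": 0, "ay": 0, "az": 0, "gripper": 1},
  ],
)

```text
clock: 4.22
position: [0.4602, -0.062, 0.117]
ee_rot: [0.212, 0.977, 0.0, 0.0]
ft_force: [1.1, 0.3, 0.4]
grip_width: 0.001
grasp_force: 0.0
```

Request:
apply_moves(
  rows=[
    {"x": 0, "y": 0, "z": 0, "ax": 0, "ay": 0, "az": 0, "gripper": 1},
    {"x": 0, "y": 0, "z": 0, "ax": 0, "ay": 0, "az": 0, "gripper": 1},
    {"x": 0, "y": 0, "z": 0, "ax": 0, "ay": 0, "az": 0, "gripper": 1},
    {"x": 0, "y": 0, "z": 0, "ax": 0, "ay": 0, "az": 0, "gripper": 1},
    {"x": 0, "y": 0, "z": 0, "ax": 0, "ay": 0, "az": 0, "gripper": 1},
  ],
)

```text
clock: 4.63
position: [0.4602, -0.062, 0.117]
ee_rot: [0.212, 0.977, 0.0, 0.0]
ft_force: [-0.3, -0.2, 0.9]
grip_width: 0.0
grasp_force: 0.0
```

Request:
apply_moves(
  rows=[
    {"x": 0, "y": 0, "z": 0, "ax": 0, "ay": 0, "az": 0, "gripper": 1},
    {"x": 0, "y": 0, "z": 0, "ax": 0, "ay": 0, "az": 0, "gripper": 1},
    {"x": 0, "y": 0, "z": 0, "ax": 0, "ay": 0, "az": 0, "gripper": 1},
    {"x": 0, "y": 0, "z": 0, "ax": 0, "ay": 0, "az": 0, "gripper": 1},
    {"x": 0, "y": 0, "z": 0, "ax": 0, "ay": 0, "az": 0, "gripper": 1},
  ],
)

```text
clock: 5.05
position: [0.4602, -0.062, 0.117]
ee_rot: [0.212, 0.977, 0.0, -0.0]
ft_force: [-0.2, -0.3, 0.3]
grip_width: -0.001
grasp_force: 0.0
```

Request:
apply_moves(
  rows=[
    {"x": 0, "y": 0, "z": 0, "ax": 0, "ay": 0, "az": 0, "gripper": 1},
    {"x": 0, "y": 0, "z": -35, "ax": 0, "ay": 0, "az": 0, "gripper": 1},
    {"x": 0, "y": 0, "z": -35, "ax": 0, "ay": 0, "az": 0, "gripper": 1},
    {"x": 0, "y": 0, "z": -35, "ax": 0, "ay": 0, "az": 0, "gripper": 1},
    {"x": 0, "y": 0, "z": -25, "ax": 0, "ay": 0, "az": 0, "gripper": 1},
  ],
)

```text
clock: 5.47
position: [0.4606, -0.0623, 0.2499]
ee_rot: [0.212, 0.977, 0.0, 0.001]
ft_force: [1.5, 0.4, -0.4]
grip_width: -0.0
grasp_force: 0.0
```

Request:
apply_moves(
  rows=[
    {"x": 11, "y": 28, "z": 0, "ax": 0, "ay": 0, "az": 0, "gripper": 1},
    {"x": 11, "y": 28, "z": 0, "ax": 0, "ay": 0, "az": 0, "gripper": 1},
    {"x": 11, "y": 28, "z": 0, "ax": 0, "ay": 0, "az": 0, "gripper": 1},
    {"x": 11, "y": 28, "z": 0, "ax": 0, "ay": 0, "az": 0, "gripper": 1},
    {"x": 11, "y": 28, "z": 0, "ax": 0, "ay": 0, "az": 0, "gripper": 1},
  ],
)

```text
clock: 5.88
position: [0.4681, 0.0896, 0.2471]
ee_rot: [0.212, 0.977, 0.0, 0.0]
ft_force: [0.2, 0.3, 0.1]
grip_width: -0.001
grasp_force: 0.0
```

Request:
apply_moves(
  rows=[
    {"x": 11, "y": 28, "z": 0, "ax": 0, "ay": 0, "az": 0, "gripper": 1},
    {"x": 11, "y": 28, "z": 0, "ax": 0, "ay": 0, "az": 0, "gripper": 1},
    {"x": 0, "y": 0, "z": 35, "ax": 0, "ay": 0, "az": 0, "gripper": 1},
    {"x": 0, "y": 0, "z": 35, "ax": 0, "ay": 0, "az": 0, "gripper": 1},
    {"x": 0, "y": 0, "z": 35, "ax": 0, "ay": 0, "az": 0, "gripper": 1},
  ],
)

```text
clock: 6.3
position: [0.4716, 0.1489, 0.141]
ee_rot: [0.212, 0.977, 0.0, 0.001]
ft_force: [0.7, 0.0, -0.8]
grip_width: 0.002
grasp_force: 0.0
```

Request:
apply_moves(
  rows=[
    {"x": 0, "y": 0, "z": 35, "ax": 0, "ay": 0, "az": 0, "gripper": 1},
    {"x": 0, "y": 0, "z": 0, "ax": 0, "ay": 0, "az": 0, "gripper": 1},
    {"x": 0, "y": 0, "z": 0, "ax": 0, "ay": 0, "az": 0, "gripper": 1},
    {"x": 0, "y": 0, "z": 0, "ax": 0, "ay": 0, "az": 0, "gripper": 1},
  ],
)

```text
clock: 6.63
position: [0.4725, 0.1486, 0.1089]
ee_rot: [0.212, 0.977, 0.001, 0.001]
ft_force: [-0.1, 0.1, 0.5]
grip_width: 0.0
grasp_force: 0.0
```

```bash
python3 - <<'E'
from h import *
w=camera("wrist");a=w["color"][:,:,::-1]
m=cv2.inRange(cv2.cvtColor(w["color"],cv2.COLOR_RGB2HSV),(18,120,60),(35,255,255))
for q in cv2.findContours(m,0,1)[0]:
    if cv2.contourArea(q)<60: continue
    P=np.array([cast(w,u,v,.006)[:2] for u,v in q[:,0]],np.float32);print(cv2.boundingRect(q),cv2.minAreaRect(P),P.min(0),P.max(0))
s=camera("scene")["color"][:,:,::-1]
cr=cv2.resize(s[150:270,170:330],(400,300),interpolation=cv2.INTER_CUBIC)
cv2.imwrite("pics/l.png",np.hstack([cr,cv2.resize(a,(400,300))]))
E
```

```text
(0, 293, 9, 29) ((0.4769185483455658, -0.060746319591999054), (0.005953148938715458, 0.024877246469259262), 54.421749114990234) [ 0.46507016 -0.0704042 ] [ 0.48562127 -0.05522027]
(127, 167, 183, 73) ((0.4695281684398651, 0.12113473564386368), (0.135094553232193, 0.00925312377512455), 86.05831146240234) [0.4618577  0.05378659] [0.4782778  0.18855539]
```

View pics/l.png

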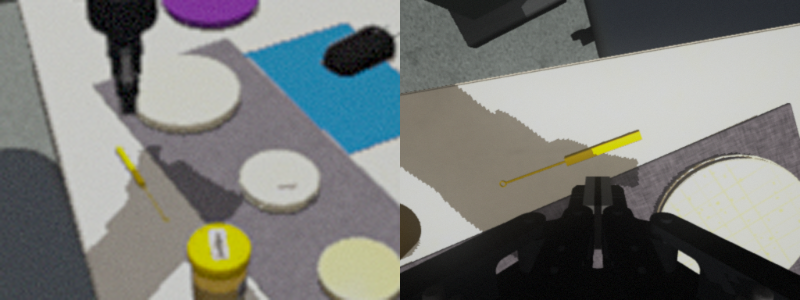

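The wrist view shows the loop lying in full at 135 mm long, with the handle to the right at about (600,148) in the tile. The handle's middle is near (0.472, 0.152), so I'm descending there.

Request:
apply_moves(
  rows=[
    {"x": 2, "y": 3, "z": 0, "ax": 0, "ay": 0, "az": 0, "gripper": 1},
    {"x": 0, "y": 0, "z": 25, "ax": 0, "ay": 0, "az": 0, "gripper": 1},
    {"x": 0, "y": 0, "z": 22, "ax": 0, "ay": 0, "az": 0, "gripper": 1},
    {"x": 0, "y": 0, "z": 15, "ax": 0, "ay": 0, "az": 0, "gripper": 1},
    {"x": 0, "y": 0, "z": 0, "ax": 0, "ay": 0, "az": 0, "gripper": 1},
  ],
)

```text
clock: 7.15
position: [0.4697, 0.1518, 0.0434]
ee_rot: [0.212, 0.977, -0.001, -0.001]
ft_force: [-0.8, 0.2, 0.3]
grip_width: 0.0
grasp_force: 0.0
```

Request:
apply_moves(
  rows=[
    {"x": 0, "y": 0, "z": 0, "ax": 0, "ay": 0, "az": 0, "gripper": 1},
    {"x": 0, "y": 0, "z": 0, "ax": 0, "ay": 0, "az": 0, "gripper": 1},
    {"x": 0, "y": 0, "z": 0, "ax": 0, "ay": 0, "az": 0, "gripper": 1},
    {"x": 0, "y": 0, "z": 0, "ax": 0, "ay": 0, "az": 0, "gripper": 1},
    {"x": 0, "y": 0, "z": 0, "ax": 0, "ay": 0, "az": 0, "gripper": 1},
  ],
)

```text
clock: 7.57
position: [0.4714, 0.1521, 0.0458]
ee_rot: [0.212, 0.977, 0.001, 0.001]
ft_force: [0.2, -0.4, -0.4]
grip_width: 0.001
grasp_force: 0.0
```

Request:
apply_moves(
  rows=[
    {"x": 0, "y": 0, "z": 0, "ax": 0, "ay": 0, "az": 0, "gripper": 1},
    {"x": 0, "y": 0, "z": 0, "ax": 0, "ay": 0, "az": 0, "gripper": 1},
    {"x": 0, "y": 0, "z": 0, "ax": 0, "ay": 0, "az": 0, "gripper": 1},
    {"x": 0, "y": 0, "z": 0, "ax": 0, "ay": 0, "az": 0, "gripper": 1},
    {"x": 0, "y": 0, "z": 0, "ax": 0, "ay": 0, "az": 0, "gripper": 1},
  ],
)

```text
clock: 7.98
position: [0.4709, 0.1518, 0.045]
ee_rot: [0.212, 0.977, 0.0, -0.0]
ft_force: [0.6, -0.4, 0.2]
grip_width: 0.005
grasp_force: 0.0
```

Request:
apply_moves(
  rows=[
    {"x": 0, "y": 0, "z": 0, "ax": 0, "ay": 0, "az": 0, "gripper": 1},
    {"x": 0, "y": 0, "z": 0, "ax": 0, "ay": 0, "az": 0, "gripper": 1},
    {"x": 0, "y": 0, "z": 0, "ax": 0, "ay": 0, "az": 0, "gripper": 1},
    {"x": 0, "y": 0, "z": 0, "ax": 0, "ay": 0, "az": 0, "gripper": 1},
    {"x": 0, "y": 0, "z": 0, "ax": 0, "ay": 0, "az": 0, "gripper": 1},
  ],
)

```text
clock: 8.4
position: [0.4709, 0.1518, 0.045]
ee_rot: [0.212, 0.977, 0.0, -0.0]
ft_force: [-0.1, -0.6, 0.6]
grip_width: -0.004
grasp_force: 0.0
```

Request:
apply_moves(
  rows=[
    {"x": 0, "y": 0, "z": 0, "ax": 0, "ay": 0, "az": 0, "gripper": 1},
    {"x": 0, "y": 0, "z": 0, "ax": 0, "ay": 0, "az": 0, "gripper": 1},
    {"x": 0, "y": 0, "z": 0, "ax": 0, "ay": 0, "az": 0, "gripper": 1},
    {"x": 0, "y": 0, "z": 0, "ax": 0, "ay": 0, "az": 0, "gripper": 1},
    {"x": 0, "y": 0, "z": 0, "ax": 0, "ay": 0, "az": 0, "gripper": 1},
  ],
)

```text
clock: 8.82
position: [0.4709, 0.1518, 0.045]
ee_rot: [0.212, 0.977, 0.0, 0.0]
ft_force: [-0.7, -0.6, -0.4]
grip_width: -0.002
grasp_force: 0.0
```

Request:
apply_moves(
  rows=[
    {"x": 0, "y": 0, "z": 0, "ax": 0, "ay": 0, "az": 0, "gripper": 1},
    {"x": 0, "y": 0, "z": 0, "ax": 0, "ay": 0, "az": 0, "gripper": 1},
    {"x": 0, "y": 0, "z": 0, "ax": 0, "ay": 0, "az": 0, "gripper": 1},
    {"x": 0, "y": 0, "z": 0, "ax": 0, "ay": 0, "az": 0, "gripper": 1},
    {"x": 0, "y": 0, "z": 0, "ax": 0, "ay": 0, "az": 0, "gripper": 1},
  ],
)

```text
clock: 9.23
position: [0.4709, 0.1519, 0.045]
ee_rot: [0.212, 0.977, 0.0, 0.0]
ft_force: [0.0, 0.0, -0.0]
grip_width: 0.0
grasp_force: 0.0
```

Request:
apply_moves(
  rows=[
    {"x": 0, "y": 0, "z": 0, "ax": 0, "ay": 0, "az": 0, "gripper": 1},
    {"x": 0, "y": 0, "z": -38, "ax": 0, "ay": 0, "az": 0, "gripper": 1},
    {"x": 0, "y": 0, "z": -38, "ax": 0, "ay": 0, "az": 0, "gripper": 1},
    {"x": 0, "y": 0, "z": -38, "ax": 0, "ay": 0, "az": 0, "gripper": 1},
    {"x": 0, "y": 0, "z": -38, "ax": 0, "ay": 0, "az": 0, "gripper": 1},
  ],
)

```text
clock: 9.65
position: [0.4706, 0.1515, 0.1988]
ee_rot: [0.212, 0.977, -0.0, -0.0]
ft_force: [2.2, 1.0, -0.9]
grip_width: 0.0
grasp_force: 0.0
```

Request:
apply_moves(
  rows=[
    {"x": -18.5, "y": 30.5, "z": 0, "ax": 0, "ay": 0, "az": 0, "gripper": 1},
    {"x": -18.5, "y": 30.5, "z": 0, "ax": 0, "ay": 0, "az": 0, "gripper": 1},
    {"x": -18.5, "y": 30.5, "z": 0, "ax": 0, "ay": 0, "az": 0, "gripper": 1},
    {"x": -18.5, "y": 30.5, "z": 0, "ax": 0, "ay": 0, "az": 0, "gripper": 1},
    {"x": 0, "y": 0, "z": 30, "ax": 0, "ay": 0, "az": 0, "gripper": 1},
  ],
)

```text
clock: 10.07
position: [0.5953, 0.2379, 0.172]
ee_rot: [0.21, 0.978, 0.004, 0.005]
ft_force: [-1.3, 0.7, 0.1]
grip_width: 0.004
grasp_force: 0.0
```

Request:
apply_moves(
  rows=[
    {"x": 0, "y": 0, "z": 35, "ax": 0, "ay": 0, "az": 0, "gripper": 1},
    {"x": 0, "y": 0, "z": 0, "ax": 0, "ay": 0, "az": 0, "gripper": 1},
    {"x": 0, "y": 0, "z": 0, "ax": 0, "ay": 0, "az": 0, "gripper": 1},
    {"x": 0, "y": 0, "z": 0, "ax": 0, "ay": 0, "az": 0, "gripper": 1},
  ],
)

```text
clock: 10.4
position: [0.5894, 0.2321, 0.1338]
ee_rot: [0.212, 0.977, 0.0, 0.001]
ft_force: [1.1, 0.3, 1.4]
grip_width: 0.0
grasp_force: 0.0
```

```bash
python3 - <<'E'
from h import *
w=camera("wrist");a=w["color"][:,:,::-1]
s=camera("scene")["color"][:,:,::-1]
cr=cv2.resize(s[130:250,170:330],(400,300),interpolation=cv2.INTER_CUBIC)
cv2.imwrite("pics/d.png",np.hstack([cr,cv2.resize(a,(400,300))]))
f=192/np.tan(np.radians(w["fov_y"])/2);K=np.array([[f,0,w["cx"]],[0,f,w["cy"]],[0,0,1]])
t=np.linspace(0,2*np.pi,9)[:-1];p=np.c_[.589+.0705*np.cos(t),.2328+.0705*np.sin(t),0*t+.021]
print(np.round(cv2.projectPoints(p,np.array(w["rvec"]),np.array(w["tvec"]),K,None)[0][:,0]*400/512+[400,0]))
E
```

```text
[[628. 210.]
 [668. 172.]
 [670. 116.]
 [627.  73.]
 [564.  75.]
 [524. 121.]
 [530. 177.]
 [573. 212.]]
```

View pics/d.png

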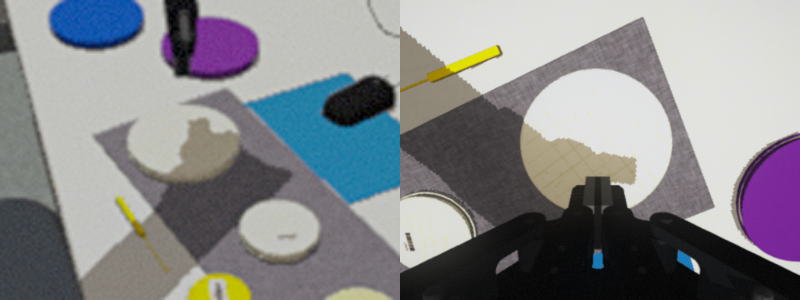

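In the wrist tile the large lid spans columns 521 to 672 with its top at row 68. That matches my projected outline, so I'm descending.

Request:
apply_moves(
  rows=[
    {"x": 0, "y": 0, "z": 25, "ax": 0, "ay": 0, "az": 0, "gripper": 1},
    {"x": 0, "y": 0, "z": 25, "ax": 0, "ay": 0, "az": 0, "gripper": 1},
    {"x": 0, "y": 0, "z": 15, "ax": 0, "ay": 0, "az": 0, "gripper": 1},
    {"x": 0, "y": 0, "z": 7, "ax": 0, "ay": 0, "az": 0, "gripper": 1},
    {"x": 0, "y": 0, "z": 0, "ax": 0, "ay": 0, "az": 0, "gripper": 1},
  ],
)

```text
clock: 10.92
position: [0.5886, 0.2321, 0.06]
ee_rot: [0.212, 0.977, -0.0, -0.0]
ft_force: [0.5, 0.1, -0.0]
grip_width: 0.001
grasp_force: 0.0
```

Request:
apply_moves(
  rows=[
    {"x": 0, "y": 0, "z": 0, "ax": 0, "ay": 0, "az": 0, "gripper": 1},
    {"x": 0, "y": 0, "z": 0, "ax": 0, "ay": 0, "az": 0, "gripper": 1},
    {"x": 0, "y": 0, "z": 0, "ax": 0, "ay": 0, "az": 0, "gripper": 1},
    {"x": 0, "y": 0, "z": 0, "ax": 0, "ay": 0, "az": 0, "gripper": 1},
    {"x": 0, "y": 0, "z": 0, "ax": 0, "ay": 0, "az": 0, "gripper": 1},
  ],
)

```text
clock: 11.33
position: [0.5892, 0.2324, 0.0607]
ee_rot: [0.212, 0.977, 0.0, 0.0]
ft_force: [-0.6, -0.1, -0.3]
grip_width: 0.004
grasp_force: 0.0
```

Request:
apply_moves(
  rows=[
    {"x": 0, "y": 0, "z": 0, "ax": 0, "ay": 0, "az": 0, "gripper": 1},
    {"x": 0, "y": 0, "z": 0, "ax": 0, "ay": 0, "az": 0, "gripper": 1},
    {"x": 0, "y": 0, "z": 0, "ax": 0, "ay": 0, "az": 0, "gripper": 1},
    {"x": 0, "y": 0, "z": 0, "ax": 0, "ay": 0, "az": 0, "gripper": 1},
    {"x": 0, "y": 0, "z": 0, "ax": 0, "ay": 0, "az": 0, "gripper": 1},
  ],
)

```text
clock: 11.75
position: [0.5888, 0.2321, 0.06]
ee_rot: [0.212, 0.977, 0.0, -0.0]
ft_force: [-0.6, -0.2, 0.4]
grip_width: -0.002
grasp_force: 0.0
```

Request:
apply_moves(
  rows=[
    {"x": 0, "y": 0, "z": 0, "ax": 0, "ay": 0, "az": 0, "gripper": 1},
    {"x": 0, "y": 0, "z": 0, "ax": 0, "ay": 0, "az": 0, "gripper": 1},
    {"x": 0, "y": 0, "z": 0, "ax": 0, "ay": 0, "az": 0, "gripper": 1},
    {"x": 0, "y": 0, "z": 0, "ax": 0, "ay": 0, "az": 0, "gripper": 1},
    {"x": 0, "y": 0, "z": 0, "ax": 0, "ay": 0, "az": 0, "gripper": 1},
  ],
)

```text
clock: 12.17
position: [0.5889, 0.2321, 0.06]
ee_rot: [0.212, 0.977, 0.0, -0.0]
ft_force: [-0.1, -1.0, -0.5]
grip_width: -0.0
grasp_force: 0.0
```

Request:
apply_moves(
  rows=[
    {"x": 0, "y": 0, "z": 0, "ax": 0, "ay": 0, "az": 0, "gripper": 1},
    {"x": 0, "y": 0, "z": 0, "ax": 0, "ay": 0, "az": 0, "gripper": 1},
    {"x": 0, "y": 0, "z": 0, "ax": 0, "ay": 0, "az": 0, "gripper": 1},
    {"x": 0, "y": 0, "z": 0, "ax": 0, "ay": 0, "az": 0, "gripper": 1},
    {"x": 0, "y": 0, "z": 0, "ax": 0, "ay": 0, "az": 0, "gripper": 1},
  ],
)

```text
clock: 12.58
position: [0.5889, 0.2322, 0.06]
ee_rot: [0.212, 0.977, 0.0, 0.0]
ft_force: [0.5, -0.4, 0.2]
grip_width: -0.001
grasp_force: 0.0
```

Request:
apply_moves(
  rows=[
    {"x": 0, "y": 0, "z": 0, "ax": 0, "ay": 0, "az": 0, "gripper": 1},
    {"x": 0, "y": 0, "z": 0, "ax": 0, "ay": 0, "az": 0, "gripper": 1},
    {"x": 0, "y": 0, "z": 0, "ax": 0, "ay": 0, "az": 0, "gripper": 1},
    {"x": 0, "y": 0, "z": 0, "ax": 0, "ay": 0, "az": 0, "gripper": 1},
    {"x": 0, "y": 0, "z": 0, "ax": 0, "ay": 0, "az": 0, "gripper": 1},
  ],
)

```text
clock: 13.0
position: [0.5888, 0.2322, 0.06]
ee_rot: [0.212, 0.977, 0.0, -0.0]
ft_force: [-0.1, -0.0, 0.2]
grip_width: 0.002
grasp_force: 0.0
```

Request:
apply_moves(
  rows=[
    {"x": 0, "y": 0, "z": 0, "ax": 0, "ay": 0, "az": 0, "gripper": 1},
    {"x": 0, "y": 0, "z": 0, "ax": 0, "ay": 0, "az": 0, "gripper": 1},
    {"x": 0, "y": 0, "z": 0, "ax": 0, "ay": 0, "az": 0, "gripper": 1},
    {"x": 0, "y": 0, "z": 0, "ax": 0, "ay": 0, "az": 0, "gripper": 1},
    {"x": 0, "y": 0, "z": 0, "ax": 0, "ay": 0, "az": 0, "gripper": 1},
  ],
)

```text
clock: 13.42
position: [0.5889, 0.2321, 0.06]
ee_rot: [0.212, 0.977, 0.0, -0.0]
ft_force: [-0.5, 0.7, 0.3]
grip_width: 0.0
grasp_force: 0.0
```

```bash
python3 -c "
from workcell import *
print(hand_in())"
```

```text
the job is handed in; nothing more can be done
None
```

The arm pointed at the specimen jar, the loop handle and the large dish in that order, about 2 cm above each for over two seconds, and the job was handed in at about 13.4 s, still over the large dish; the force readings showed no contact, but no verdict came back.

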